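# Seat the vial carousel on the sample changer's drive spindle

## Task

Lift the loaded vial carousel off its loading stand and fit it to the sample changer: tapered shank into the spindle, turned until its drive slots drop over the dogs, then pressed gently home until the flange lies flush on the spindle nose. Keep it level so that no vial spills, never drop or force it onto the drive, let go of it, and leave the rack, the jar and the bottle where they are.

Things in the scene. Friction and masses are not known exactly. Their poses are not given: they have to be found in the camera images.
- carousel_handle (a point): Centre of the carousel's grab bar (half-way up, on the carousel's upright axis, z up): a black bar 50 mm long (along x), 14 mm thick (y), 30 mm high. The carousel, about 0.45 kg and balanced, is a pale blue two-deck disc 148 mm wide with blue-capped vials round its rim. Below this point on the axis: cap tops 26 mm, disc 40 to 56 mm, flange face 70 mm, shank end 116 mm.
- carousel_face (a point): Centre of the flange face under the carousel, 70 mm below carousel_handle, same axes. From it hangs the steel shank: a taper 31 mm wide at the face, 28 mm wide 27 mm lower, its end bevelled, then a 16 to 13 mm stud to 46 mm. Four drive slots 12 mm wide, 14 mm deep, open below and outwards, run from the axis along +x, -x, +y and -y, so quarter turns fit alike.
- stand_rim (a point): Centre of the top rim of the round pale loading stand: a fixed tube 92 mm wide outside, 76 mm inside, 70 mm high. At the start the carousel's disc rests on this rim with its shank inside; lift it straight up 65 mm or more to clear.
- spindle_nose (a point): Centre of the flat, 66 mm wide steel nose face of the changer's drive spindle; z up, x and y are the case's, NOT the dogs'. Fully seated, carousel_face lies on this point. Taper bore 32 mm wide at the mouth, 30 mm deep, 0.5 mm play all round when home. The nose turns on its upright axis; a geared motor holds it with about 0.2 N m and gives way beyond that.
- dog_tops (a point): On the spindle axis at the height of the dogs' tops, 12 mm above the nose face. Four dogs 8 mm wide, tops bevelled, stand in a cross 21 to 31 mm from the axis, at an angle that differs each time and is not measured (this point's axes are the case's). Slots off the dogs: the carousel rests on them with its face here; turned a quarter turn at most, it finds them and drops about 5 mm.
- grip_start (a point): On the spindle axis 7 mm above the nose face. With the slots over the dogs and the carousel's face about here, four sprung rubber pads deep in the bore grip its stud; by its own weight it sticks 3 to 7 mm short of home. A steady push down, rising to 4 to 9 N, slides it home on the nose face, where it stays. Press with 25 N at most: the drive bears 60 N of contact force summed over all contacts.
- changer: The sample changer, fixed, slate blue; origin on the bench under the spindle axis, 118 mm below spindle_nose. Case 230 mm wide (y), from 115 mm before the axis (-x, the panel side) to 165 mm behind it; deck 110 mm high. A needle tower and its parked arm, 110 to 160 mm behind the axis, rise to 245 mm above the bench.
- carousel: The whole carousel, loose; its origin is at carousel_face.
- rack: Bystander: blue vial rack 66 x 110 x 45 mm with blue-capped vials, loose, origin at the centre of its underside.
- cap_jar: Bystander: small white jar with blue lid, 48 mm wide, 60 mm high, loose, origin at the centre of its underside.
- bottle: Bystander: amber solvent bottle 76 mm wide, 160 mm high, loose, origin at the centre of its underside.
There are look-alikes about, which are no part of the job. Of the things that look like the carousel, the middle-sized one is meant.

How it is judged (in metres and radians):
On the way:
1. the carousel is lifted clear of its stand and carried over the changer (horizontal distance between carousel_face and spindle_nose below 0.03 m and z of carousel_face in the frame of spindle_nose above 0.03 m), for 0.1 s.
At the end, for the whole second after the job is handed in: The carousel sits in the changer's spindle, its flange face within 1.5 mm of the nose face and within 2 mm of the spindle axis, upright within 0.03 rad, at rest and released (z of carousel_face in the frame of spindle_nose below 0.0015 m and horizontal distance between carousel_face and spindle_nose below 0.002 m and angle between carousel_face's own z axis and vertical below 0.03 rad and linear speed of carousel below 0.01 m/s); the robot touches nothing.
It fails at once if the carousel bears on the changer with more than 60 N (contact force between carousel and changer above 60 N).
It fails at once if the carousel is tipped by more than 0.3 rad (angle between carousel's own z axis and vertical above 0.3 rad).
It fails at once if the rack is moved (distance of rack from where it was at the start of the episode above 0.015 m).
It fails at once if the jar is moved (distance of cap_jar from where it was at the start of the episode above 0.015 m).
It fails at once if the bottle is moved (distance of bottle from where it was at the start of the episode above 0.015 m).
It also fails if it takes over 64 s, if anything falls off the work surface, if the arm or the gripper's body presses on something with over 40 N, if the wrist force passes 120 N, or if a joint passes its speed limit or range.

## Robot

A 6-joint arm with a two-finger parallel gripper is mounted at the origin on the work surface. World frame = base frame: x ahead of the robot, y to its left, z up, the work surface at z = 0. Lengths are in mm, angles in rad, forces in N, time in s.
With the tool pointing down it reaches from about 350 to 775 mm from the base axis. Payload 7.3 kg.
Tool frame: the origin (TCP) lies midway between the tips of the shut fingers; the grasp point (between the pads) lies 19 mm behind it; z points along the fingers, y is the direction in which the jaws open and shut (so a half turn about z gives the same grasp; the last joint's range is limited). The gripper opens to 92 mm and grips with 3 to 60 N. Pads are 19 mm wide; open, the fingers measure 130 mm over their backs; the gripper's body (75 mm by 190 mm) begins 47 mm behind the grasp point.
Start: joints at [-1.466, 0.342, 1.524, -0, 1.275, -0.146], TCP at [130.316, -508.592, 195.741] pointing down, gripper open.
Joint ranges: [-2.53, 2.53], [-0.77, 2.02], [0.04, 2.7], [-1, 4.14], [0.28, 2.66], [-3.11, 3.11]. Speed limits (rad/s): [2.57, 2.57, 3.14, 3.14, 3.14, 3.14].

## Interface

Orientations are given as [roll, pitch, yaw] about the fixed x, y, z axes, in that order (R = Rz(yaw) Ry(pitch) Rx(roll)).
In Python, from plant import sensors, imaging, ticket gives the robot as it stands. The module is installed in compiled form; this text tells all that it offers.
- The arm moves only by the tool arm_command, never from a script. Its argument "increments" is one flat list of numbers, 5 for each row, row after row: the closure, from 0 (fully open) to 1 (shut), then the shift along the tool's x, y, z in mm, then the turn about the tool's z in degrees. In form: [hand, dx, dy, dz, spin, hand, dx, dy, dz, spin, ...]. A call has 1 to 20 rows; each row is the pose to reach, as a shift and turn from the pose commanded when the call began, along the tool's axes at that moment; what a row does not reach only later rows make up. A row lasts 1/8 s, in which the tool goes at most 62.5 mm and 10.7 degrees, less where a joint would pass 70% of its speed; a pose out of reach is approached as far as the arm can. A call with a gripper value outside its range is refused whole. The fingers move at their own pace and stop on an object; the grip force is fixed at half the most. Time passes only in rows, so rows that repeat a pose let the fingers close. It gives the time, the measured TCP pose, the force and the opening at its end, in the units of the state.
- sensors.get_obs(): the state, without advancing time (a new reading comes with each control period).
- imaging.capture(name): name is "side" or "top" or "wrist"; returns the picture (420x560x3 uint8, blue, green, red); there is no depth.
- imaging.calibration(name): a dict with "fx", "fy", "cx", "cy" (pixels), "D" ([k1, k2, p1, p2, k3] as OpenCV has them; the pictures are not rectified), "world_to_cam" (4x4, takes a point from world to camera coordinates); the wrist camera has in their place "hand_eye" (4x4, takes a point from camera to tool coordinates, whose origin is the TCP and whose axes are the flange's). Camera axes: x right, y down, z forward; pixel columns grow to the right and rows downward; lengths in mm; the calibration is good to about 2 mm. A picture is of the moment at which its call begins: read the wrist's pose just before it. calibration takes no time and is no camera call.
- ticket.close_job(): hands the job in, once; it reports no verdict.
The state is a dict: "time": time; "joint_positions": joint angles; "dq": joint speeds; "tau": joint torques, N m; "tool_pos": TCP position; "tcp_rot": TCP orientation; "contact_force": force on the tool from outside, world axes, zero at the start; "moment": the same for the moment, N m; "grip_width": finger opening in mm.
Only numpy, scipy, OpenCV 4.12 (cv2) and the standard library are available. Lean on these libraries where they do the work, as an engineer would, in place of code of your own. Each camera call takes 0.05 s, during which the arm holds its last target. There are 200 camera calls.

## Working session

There is one attempt and no reset: what is moved stays moved. The work goes in short steps, Python scripts to look and compute and a tool call to move; the robot and the scene stay as the last step left them, time stands still between calls to the robot, and variables do not carry over. Pictures are saved under pics/ and viewed, about 8 in all and at most 12, crops included, and the job is handed in when it is done.

Besides the shell and the picture viewer there is one more tool, called after "Call:" by a JSON object that holds its "name" and its "arguments". arm_command: Moves the arm, as the interface text tells. Its arguments: {"type":"object","properties":{"increments":{"type":"array","items":{"type":"number"}}},"required":["increments"]}

```bash
mkdir -p pics
cat > h.py <<'E'
import numpy as np,cv2
from plant import sensors,imaging,ticket
from scipy.spatial.transform import Rotation as R
def cam(n,obs=None):
    c=imaging.calibration(n);K=np.array([[c["fx"],0,c["cx"]],[0,c["fy"],c["cy"]],[0,0,1]]);D=np.array(c["D"])
    if "world_to_cam" in c: T=np.array(c["world_to_cam"])
    else:
        o=obs or sensors.get_obs();W=np.eye(4);W[:3,:3]=R.from_euler('xyz',o["tcp_rot"]).as_matrix();W[:3,3]=o["tool_pos"]
        T=np.linalg.inv(W@np.array(c["hand_eye"]))
    return K,D,T
def unproj(cm,uv,z):
    K,D,T=cm;p=cv2.undistortPoints(np.array(uv,float).reshape(-1,1,2),K,D).reshape(-1,2)
    d=np.c_[p,np.ones(len(p))]@T[:3,:3];c=-T[:3,:3].T@T[:3,3]
    return c+d*((z-c[2])/d[:,2])[:,None]
def proj(cm,P):
    K,D,T=cm;return cv2.projectPoints(np.array(P,float).reshape(-1,1,3),cv2.Rodrigues(T[:3,:3])[0],T[:3,3],K,D)[0].reshape(-1,2)
E
python3 - <<'E'
from h import *
print(sensors.get_obs())
for n in("top","side"):
    im=imaging.capture(n);cv2.imwrite(f"pics/{n}0.png",im)
    K,D,T=cam(n);print(n,K[0,0],(-T[:3,:3].T@T[:3,3]).round(),T[:3,:3].round(2).tolist())
E
```

```text
{'time': 0.0, 'joint_positions': array([-1.46602347e+00,  3.42731868e-01,  1.52503026e+00, -3.64663807e-05,
        1.27540484e+00, -1.46010191e-01]), 'dq': array([-5.66629677e-05, -1.22842387e-03, -8.62695976e-05,  2.18315971e-04,
       -1.57568307e-03, -1.58651810e-04]), 'tau': array([ 8.57276555e-04, -4.31233120e+01, -2.44215077e+01,  7.19149341e-02,
        5.59598836e-02, -1.29457976e-04]), 'tool_pos': array([ 130.24058234, -508.10784345,  195.03564187]), 'tcp_rot': array([-3.14003002e+00, -1.94550179e-04,  2.50793540e-01]), 'contact_force': array([ 0.04902672, -0.00843148,  0.09607028]), 'moment': array([ 0.02540276,  0.02658957, -0.01985121]), 'grip_width': 91.49789202736108}
top 452.0473610588138 [ 330. -105. 1256.] [[0.03, -1.0, 0.01], [-0.98, -0.03, -0.2], [0.2, -0.01, -0.98]]
side 457.8420508069907 [389. 514. 845.] [[-0.94, -0.33, 0.01], [-0.25, 0.71, -0.66], [0.21, -0.63, -0.75]]
```

View pics/top0.png

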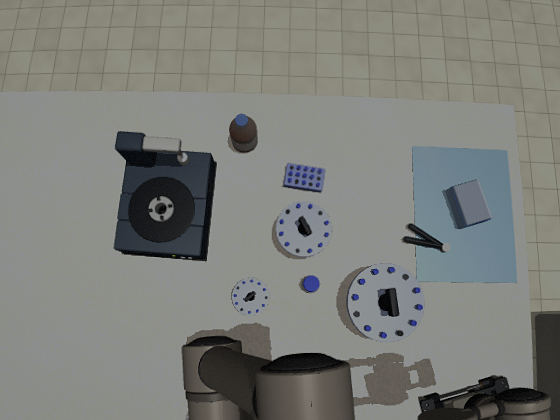

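View pics/side0.png

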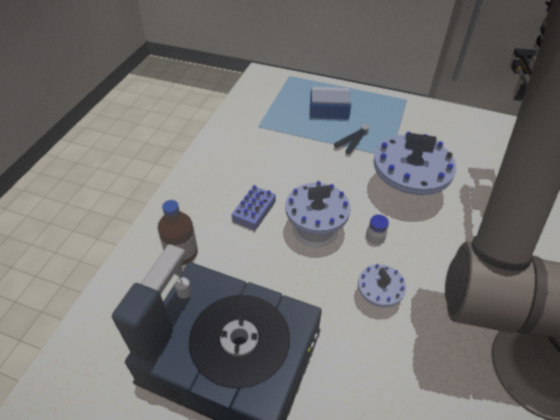

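The top view shows the middle-sized carousel at (304,228), its bar tilted, and the spindle at (161,209). The jar is at (311,284), the rack at (304,178) and the bottle at (243,130). I'll measure it numerically.

Run:
```python
from h import *
im=cv2.imread("pics/top0.png")
cm=cam("top")
a=cv2.resize(im[179:239,131:191],(400,400),interpolation=cv2.INTER_CUBIC)
b=cv2.resize(im[198:258,274:334],(400,400),interpolation=cv2.INTER_CUBIC)
cv2.imwrite("pics/crop1.png",np.hstack([a,b]))
# caps: saturated blue
hsv=cv2.cvtColor(im,cv2.COLOR_BGR2HSV);m=np.zeros(im.shape[:2],np.uint8);m[195:262,270:340]=255
m&=cv2.inRange(hsv,(110,130,60),(130,255,255))
n,l,s,c=cv2.connectedComponentsWithStats(m)
c=c[1:][s[1:,4]>4];P=unproj(cm,c,100)[:,:2];print(len(c))
A=np.c_[2*P,np.ones(len(P))];x=np.linalg.lstsq(A,(P**2).sum(1),rcond=None)[0]
print("caps centre",x[:2],"r",np.sqrt(x[2]+x[:2]@x[:2]))
# handle
g=cv2.cvtColor(im,cv2.COLOR_BGR2GRAY);m=np.zeros_like(g);m[212:242,290:320]=255;m&=(g<50).astype(np.uint8)*255
ct=max(cv2.findContours(m,0,1)[0],key=cv2.contourArea);print(cv2.minAreaRect(ct))
print("handle px->",unproj(cm,[cv2.minAreaRect(ct)[0]],135))
print("spindle px 161,209",unproj(cm,[(161,209)],118))
print(unproj(cm,[(161,209),(151,209)],118))
```

```text
9
caps centre [ 525.96947035 -183.50870237] r 60.669040603100896
((302.5000305175781, 226.5), (19.230182647705078, 11.180339813232422), 63.43495178222656)
handle px-> [[ 522.84493797 -178.45776868  135.        ]]
spindle px 161,209 [[561.08875388 186.34908706 118.        ]]
[[561.08875388 186.34908706 118.        ]
 [560.3560869  212.5539847  118.        ]]
```

View pics/crop1.png

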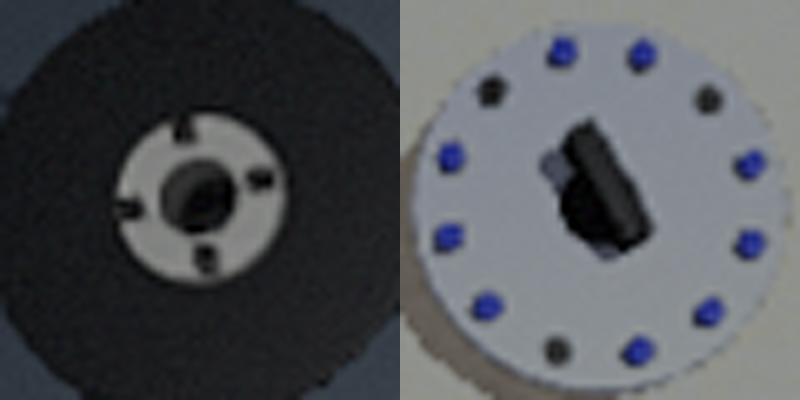

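Call:
{"name": "arm_command", "arguments": {"increments": [0,0,0,-65,0,0,60,-28,-65,0,0,115,-54,-65,0,0,170,-80,-65,-4,0,225,-106,-65,-7,0,280,-132,-65,-10,0,335,-158,-65,-10,0,390,-184,-65,-10,0,445,-210,-65,-10,0,463,-218,-65,-10,0,463,-218,-65,-10,0,463,-218,-65,-10,0,463,-218,-65,-10]}}

```text
time: 1.72
tool_pos: [523.8, -183.7, 261.0]
tcp_rot: [3.141, 0.0, 0.423]
contact_force: [0.0, -0.7, 0.2]
grip_width: 91.9
```

Run:
```python
from h import *
o=sensors.get_obs();print(o["time"],o["tool_pos"],o["tcp_rot"],o["contact_force"],o["grip_width"])
print(np.array(imaging.calibration("wrist")["hand_eye"]).round(2))
im=imaging.capture("wrist");cv2.imwrite("pics/w1.png",im)
print(proj(cam("wrist",o),[[526,-183,126],[526,-183,86]]))
```

```text
1.725 [ 523.82092553 -183.70116043  260.95558609] [3.14125955e+00 1.37430299e-04 4.23244354e-01] [ 0.03365067 -0.66536762  0.21740802] 91.9122445612833
[[-0.0000e+00 -9.7000e-01 -2.6000e-01  6.9370e+01]
 [ 1.0000e+00 -0.0000e+00  0.0000e+00 -9.0000e-02]
 [-0.0000e+00 -2.6000e-01  9.7000e-01 -1.8843e+02]
 [ 0.0000e+00  0.0000e+00  0.0000e+00  1.0000e+00]]
[[274.87920396 189.09761367]
 [274.83380022 181.63048163]]
```

View pics/w1.png

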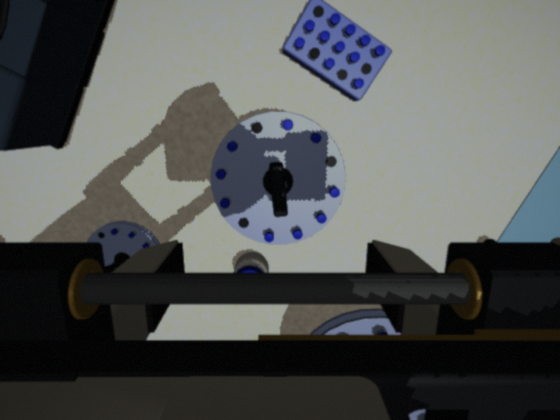

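Run:
```python
from h import *
o=sensors.get_obs();cm=cam("wrist",o)
im=cv2.imread("pics/w1.png")
hsv=cv2.cvtColor(im,cv2.COLOR_BGR2HSV);m=np.zeros(im.shape[:2],np.uint8);cv2.circle(m,(278,182),66,255,-1)
mb=m&cv2.inRange(hsv,(110,150,40),(130,255,255))
n,l,s,c=cv2.connectedComponentsWithStats(mb);c=c[1:][s[1:,4]>15];print(c.round(1).tolist())
P=unproj(cm,c,100)[:,:2]
x=np.linalg.lstsq(np.c_[2*P,np.ones(len(P))],(P**2).sum(1),rcond=None)[0]
print("caps centre",x[:2],"r",np.sqrt(x[2]+x[:2]@x[:2]));d=P-x[:2];print(np.linalg.norm(d,axis=1).round(1),np.degrees(np.arctan2(d[:,1],d[:,0])).round(1))
c0=im[125:250,205:350];cv2.imwrite("pics/crop2.png",np.clip(cv2.resize(c0,None,fx=4.6,fy=4.6,interpolation=cv2.INTER_CUBIC).astype(float)*1.6+15,0,255))
```

```text
[[287.2, 124.3], [315.4, 137.4], [231.7, 146.1], [220.3, 173.7], [333.9, 191.7], [224.5, 202.7], [320.9, 217.7], [297.0, 233.9], [268.5, 236.4]]
caps centre [ 528.4200315  -184.96811742] r 60.413326940738735
[60.4 60.5 60.4 60.4 60.3 60.4 60.4 60.5 60.3] [  15.1  -15.1   75.2  105.1  -74.8  135.  -104.9 -135.  -165. ][ WARN:0@0.595] global loadsave.cpp:1063 imwrite_ Unsupported depth image for selected encoder is fallbacked to CV_8U.
```

View pics/crop2.png

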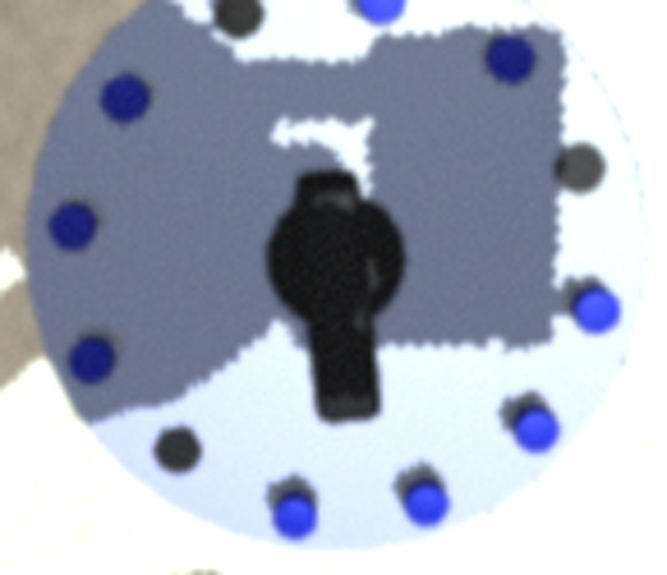

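Caps fit a circle of r 60.4 at (528.4,-185.0). The caps lie at 15+30k° and the bar runs at about 30°, so the carousel yaw is 30°. Next I'll look at the spindle from the same relative height while the hand is empty.

Call:
{"name": "arm_command", "arguments": {"increments": [0,26,-45,-20,0,0,53,-92,-20,3,0,80,-138,-20,7,0,106,-184,-20,11,0,133,-230,-20,11,0,159,-276,-20,11,0,186,-322,-20,11,0,186,-322,-20,11,0,186,-322,-20,11,0,186,-322,-20,11]}}

```text
time: 3.02
tool_pos: [561.4, 185.9, 280.9]
tcp_rot: [3.141, -0.0, 0.231]
contact_force: [-0.1, 0.8, -0.4]
grip_width: 91.5
```

Run:
```python
from h import *
o=sensors.get_obs();print(o["time"],o["tool_pos"],o["tcp_rot"])
np.save("o2.npy",np.r_[o["tool_pos"],o["tcp_rot"]])
im=imaging.capture("wrist");cv2.imwrite("pics/w2.png",im)
p=proj(cam("wrist",o),[[562,186,118]])[0];print(p)
x,y=p.astype(int)-45;c0=im[max(y,0):y+90,x:x+90];print(x,y)
cv2.imwrite("pics/crop3.png",cv2.resize(c0,None,fx=6,fy=6,interpolation=cv2.INTER_CUBIC))
```

```text
3.025 [561.43199553 185.90962524 280.90678888] [ 3.14114303e+00 -1.05188506e-04  2.31225703e-01]
[274.62820834 185.31804055]
229 140
```

View pics/crop3.png

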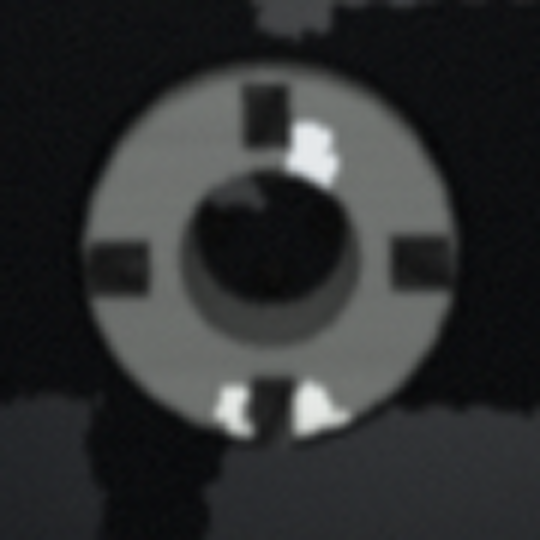

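Run:
```python
from h import *
v=np.load("o2.npy");o=dict(tool_pos=v[:3],tcp_rot=v[3:]);cm=cam("wrist",o)
im=cv2.imread("pics/w2.png");g=cv2.cvtColor(im,cv2.COLOR_BGR2GRAY);g=cv2.GaussianBlur(g,(0,0),.8)
from scipy.ndimage import map_coordinates
from scipy.optimize import least_squares
def fit(c0,r0,r1,z,sign):
    pts=[]
    for a in np.radians(np.arange(0,360,4)):
        r=np.arange(r0,r1,.1);w=np.c_[c0[0]+r*np.cos(a),c0[1]+r*np.sin(a),np.full(len(r),z)]
        p=proj(cm,w);d=np.gradient(map_coordinates(g.astype(float),[p[:,1],p[:,0]],order=1))*sign
        i=d.argmax()
        if d[i]>.4: pts.append(w[i,:2])
    P=np.array(pts);s=least_squares(lambda q:np.hypot(P[:,0]-q[0],P[:,1]-q[1])-q[2],[*c0,33],loss="soft_l1",f_scale=.3)
    return s.x,len(P),np.median(abs(s.fun))
c=unproj(cm,[(229+272/6,140+255/6)],118)[0][:2];print(c)
for z in(118,):print(fit(c,27,39,z,-1),fit(c,12,20,z,1))
u=np.array([[267,115],[272,408],[120,270],[421,264]])/6+[229,140]
D=unproj(cm,u,130)[:,:2];print(D.round(1),D.mean(0),[np.degrees(np.arctan2(*(a-b)[::-1])) for a,b in((D[0],D[1]),(D[2],D[3]))])
```

```text
[564.87090382 186.99527256]
(array([564.98050247, 187.91318556,  32.90779127]), 88, np.float64(0.2529139014305777)) (array([564.32598567, 187.76421629,  15.82687809]), 90, np.float64(0.22675302265635455))
[[589.9 193.7]
 [540.9 181.4]
 [558.6 212.1]
 [571.3 162.5]] [565.19056413 187.41992386] [np.float64(14.175151839329814), np.float64(104.39379587204486)]
```

Call:
{"name": "arm_command", "arguments": {"increments": [0,-18,54,0,-4,0,-36,108,0,-8,0,-54,162,0,-12,0,-72,216,10,-17,0,-90,270,40,-17,0,-108,324,70,-17,0,-117,353,100,-17,0,-117,353,115,-17,0,-117,353,135,-17,0,-117,353,155,-17,0,-117,353,172,-17,0,-117,353,172,-17,0,-117,353,172,-17]}}

```text
time: 4.7
tool_pos: [529.6, -182.9, 109.8]
tcp_rot: [3.14, -0.001, 0.53]
contact_force: [-0.8, 0.2, -0.4]
grip_width: 91.9
```

Run:
```python
from h import *
o=sensors.get_obs();print(o["time"],o["tool_pos"],o["tcp_rot"],o["contact_force"])
im=imaging.capture("wrist");cv2.imwrite("pics/w3.png",im)
```

```text
4.7 [ 529.62956828 -182.9494067   109.78493418] [ 3.14019287e+00 -9.24522792e-04  5.30166095e-01] [-0.82402616  0.24445597 -0.42131103]
```

View pics/w3.png

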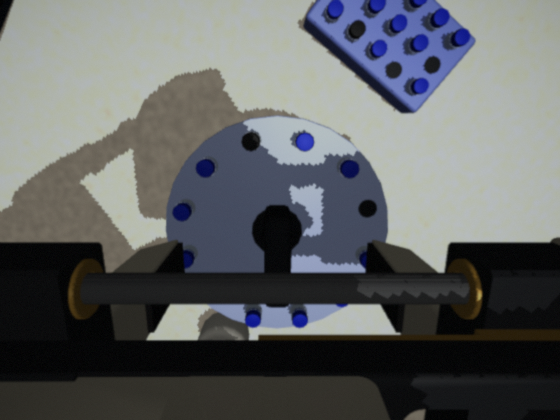

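The bar stands vertical at (276,260), midway between the fingers, and the orientation matches. I'll close and then lift straight up.

Call:
{"name": "arm_command", "arguments": {"increments": [1,0,0,0,0,1,0,0,0,0,1,0,0,0,0,1,0,0,0,0,1,0,0,0,0,1,0,0,0,0,1,0,0,0,0,1,0,0,0,0]}}

```text
time: 5.75
tool_pos: [529.1, -183.0, 108.7]
tcp_rot: [3.141, 0.0, 0.53]
contact_force: [2.1, -3.8, 1.6]
grip_width: 16.3
```

Call:
{"name": "arm_command", "arguments": {"increments": [1,0,0,-2,0,1,0,0,-6,0,1,0,0,-12,0,1,0,0,-22,0,1,0,0,-34,0,1,0,0,-46,0,1,0,0,-60,0,1,0,0,-75,0,1,0,0,-95,0,1,0,0,-115,0,1,0,0,-130,0,1,0,0,-140,0,1,0,0,-140,0,1,0,0,-140,0,1,0,0,-140,0]}}

```text
time: 7.62
tool_pos: [528.8, -182.8, 247.9]
tcp_rot: [-3.14, 0.001, 0.53]
contact_force: [-0.2, -0.9, -4.4]
grip_width: 11.5
```

```bash
cat > inhand.py <<'E'
from h import *
o=sensors.get_obs();print(o["time"],o["tool_pos"],o["tcp_rot"],o["contact_force"],o["grip_width"])
im=imaging.capture("wrist");cv2.imwrite("pics/w4.png",im);cm=cam("wrist",o)
hsv=cv2.cvtColor(im,cv2.COLOR_BGR2HSV);m=np.zeros(im.shape[:2],np.uint8);cv2.circle(m,(278,215),112,255,-1);m[238:]=0
mb=m&cv2.inRange(hsv,(110,150,40),(130,255,255))
n,l,s,c=cv2.connectedComponentsWithStats(mb);c=c[1:][s[1:,4]>40];print(c.round(1).tolist())
W=R.from_euler('xyz',o["tcp_rot"]).as_matrix()
for zc in(-7-2,-7,-7+2):
    P=unproj(cm,c,o["tool_pos"][2]+zc)
    # fixed radius fit
    from scipy.optimize import least_squares
    q=least_squares(lambda q:np.hypot(P[:,0]-q[0],P[:,1]-q[1])-60.4,o["tool_pos"][:2]);d=P[:,:2]-q.x
    print(zc,q.x,q.fun.round(2),"tool",W.T@np.r_[q.x-o["tool_pos"][:2],0],np.degrees(np.arctan2(d[:,1],d[:,0])).round(1))
E
python3 inhand.py
```

```text
7.625 [ 528.76116398 -182.79064016  247.94081445] [-3.14041139e+00  8.91187502e-04  5.30023672e-01] [-0.16058577 -0.87464196 -4.44729141] 11.453353272253718
[[302.3, 139.9], [202.6, 166.9], [348.2, 167.3], [179.5, 210.8]]
-9 [ 527.89856476 -183.7211722 ] [ 0.02  0.08 -0.07 -0.1 ] tool [-1.21467989e+00  3.66769228e-01  6.49256548e-04] [ 15.5  75.2 -14.6 104.8]
-7 [ 527.92864929 -183.94690122] [ 0.14  0.19 -0.26 -0.29] tool [-1.30284122e+00  5.76736414e-01  4.79797798e-04] [ 15.9  74.8 -13.9 104.1]
-5 [ 527.96137874 -184.16993596] [ 0.25  0.3  -0.44 -0.47] tool [-1.38735843e+00  7.85716137e-01  3.08257908e-04] [ 16.3  74.4 -13.2 103.4]
```

View pics/w4.png

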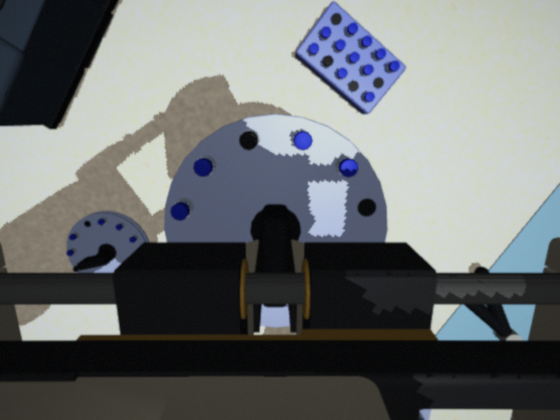

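```bash
sed -e 's/^o=.*/o=dict(tool_pos=np.array([529.63,-182.95,109.78]),tcp_rot=np.array([3.14019,-.00092,.53017]))/' -e 's/im=imaging.*;cm/im=cv2.imread("pics\/w3.png");cm/' inhand.py > t.py; python3 t.py
python3 - <<'E'
from h import *
# sharper spindle fit in top view
im=cv2.imread("pics/top0.png");cm=cam("top");g=cv2.cvtColor(im,cv2.COLOR_BGR2GRAY)
m=np.zeros_like(g);cv2.circle(m,(161,209),20,255,-1)
m=m&((g>75)*255).astype(np.uint8)
ct=np.vstack([c for c in cv2.findContours(m,0,1)[0] if len(c)>5]);h=cv2.convexHull(ct)
e=cv2.fitEllipse(h);print(e,unproj(cm,[e[0]],118))
E
```

```text
[[304.2, 141.3], [204.8, 167.8], [349.4, 168.7], [181.5, 211.7]]
-9 [ 528.56375259 -185.21659295] [ 0.1   0.11 -0.18 -0.19] tool [-2.06604403e+00  1.41625888e+00  8.57589867e-05] [ 15.5  74.8 -14.5 104.4]
-7 [ 528.59001786 -185.42393437] [ 0.22  0.22 -0.37 -0.37] tool [-2.14823280e+00  1.60841843e+00  2.79678688e-04] [ 15.9  74.4 -13.8 103.7]
-5 [ 528.61896254 -185.6285761 ] [ 0.33  0.33 -0.54 -0.55] tool [-2.22674482e+00  1.79960383e+00  4.75614607e-04] [ 16.2  74.  -13.1 103. ]
((160.54904174804688, 208.2686767578125), (24.382038116455078, 25.174631118774414), 47.248497009277344) [[562.98405193 187.67793828 118.        ]]
```

Call:
{"name": "arm_command", "arguments": {"increments": [1,4,-6,0,0,1,15,-21,0,1,1,33,-45,0,2,1,53,-72,0,4,1,72,-100,0,5,1,92,-127,0,7,1,112,-154,0,8,1,132,-181,0,10,1,151,-208,0,11,1,171,-235,0,13,1,191,-262,0,14,1,206,-283,0,15,1,215,-295,0,15.9,1,219.6,-301.6,0,15.9,1,219.6,-301.6,0,15.9,1,219.6,-301.6,0,15.9,1,219.6,-301.6,0,15.9,1,219.6,-301.6,0,15.9]}}

```text
time: 9.93
tool_pos: [566.1, 187.8, 248.8]
tcp_rot: [3.141, -0.0, 0.252]
contact_force: [0.6, -0.1, -4.3]
grip_width: 11.6
```

```bash
sed -i 's/w4.png/w5.png/' inhand.py; python3 inhand.py
```

```text
9.925 [566.13693997 187.84342404 248.77500029] [ 3.14141233e+00 -9.43672890e-05  2.51864599e-01] [ 0.55449215 -0.14018056 -4.29928611] 11.638994939059778
[[302.3, 139.9], [202.6, 166.9], [348.1, 167.5], [179.5, 210.9]]
-9 [564.96445327 187.23398009] [ 0.07  0.09 -0.13 -0.14] tool [-1.28737369e+00  2.98020060e-01 -6.77474049e-05] [ -0.4  59.2 -30.6  88.8]
-7 [564.92868202 187.01170104] [ 0.19  0.19 -0.32 -0.33] tool [-1.37741054e+00  5.04371521e-01 -3.90349307e-05] [ -0.   58.8 -30.   88.1]
-5 [564.89619584 186.79128212] [ 0.3   0.3  -0.5  -0.51] tool [-1.46380239e+00  7.09740207e-01 -1.01557007e-05] [  0.4  58.4 -29.3  87.4]
```

Call:
{"name": "arm_command", "arguments": {"increments": [1,0,-0.3,4,0,1,0,-0.3,12,0,1,0,-0.3,20,0,1,0,-0.3,28,0,1,0,-0.3,36,0,1,0,-0.3,43,0,1,0,-0.3,48,0,1,0,-0.3,52,0,1,0,-0.3,55,0,1,0,-0.3,57,0,1,0,-0.3,59,0,1,0,-0.3,60,0,1,0,-0.3,60,0,1,0,-0.3,60,0]}}

```text
time: 11.72
tool_pos: [566.1, 188.6, 188.8]
tcp_rot: [3.141, -0.0, 0.253]
contact_force: [-0.7, 0.4, -4.4]
grip_width: 11.4
```

Call:
{"name": "arm_command", "arguments": {"increments": [1,0,0,0.7,0,1,0,0,1.4,0,1,0,0,2.1,0,1,0,0,2.8,0,1,0,0,3.5,0,1,0,0,4,0,1,0,0,4,0]}}

```text
time: 12.6
tool_pos: [566.0, 188.6, 184.6]
tcp_rot: [3.142, 0.0, 0.253]
contact_force: [0.4, -0.6, -3.3]
grip_width: 11.5
```

Call:
{"name": "arm_command", "arguments": {"increments": [1,0,0,0.6,0,1,0,0,1.2,0,1,0,0,1.8,0,1,0,0,2.4,0,1,0,0,3,0,1,0,0,3,0]}}

```text
time: 13.35
tool_pos: [566.0, 188.6, 181.6]
tcp_rot: [3.142, 0.0, 0.253]
contact_force: [0.0, 0.0, -4.2]
grip_width: 11.7
```

Call:
{"name": "arm_command", "arguments": {"increments": [1,0,0,0.6,0,1,0,0,1.2,0,1,0,0,1.8,0,1,0,0,2.4,0,1,0,0,3,0,1,0,0,3,0]}}

```text
time: 14.1
tool_pos: [566.0, 188.6, 178.6]
tcp_rot: [3.142, 0.0, 0.253]
contact_force: [0.5, 0.5, -5.4]
grip_width: 11.8
```

Call:
{"name": "arm_command", "arguments": {"increments": [1,0,0,0.5,0,1,0,0,1,0,1,0,0,1.5,0,1,0,0,2,0,1,0,0,2,0]}}

```text
time: 14.72
tool_pos: [566.0, 188.6, 176.7]
tcp_rot: [3.141, 0.0, 0.253]
contact_force: [1.0, 0.8, -5.3]
grip_width: 11.8
```

Call:
{"name": "arm_command", "arguments": {"increments": [1,0,0,0.5,0,1,0,0,1,0,1,0,0,1.5,0,1,0,0,1.5,0]}}

```text
time: 15.22
tool_pos: [566.0, 188.6, 175.2]
tcp_rot: [3.141, -0.0, 0.253]
contact_force: [0.7, 0.5, -4.7]
grip_width: 11.5
```

Call:
{"name": "arm_command", "arguments": {"increments": [1,0,0,0.5,0,1,0,0,1,0,1,0,0,1.5,0,1,0,0,1.5,0]}}

```text
time: 15.72
tool_pos: [566.0, 188.6, 173.7]
tcp_rot: [3.142, -0.0, 0.253]
contact_force: [0.4, -0.1, -2.7]
grip_width: 11.6
```

Call:
{"name": "arm_command", "arguments": {"increments": [1,0,0,0.5,0,1,0,0,1,0,1,0,0,1,0]}}

```text
time: 16.1
tool_pos: [566.0, 188.6, 172.7]
tcp_rot: [3.142, -0.0, 0.253]
contact_force: [-0.5, 0.2, -2.6]
grip_width: 11.8
```

Call:
{"name": "arm_command", "arguments": {"increments": [1,0,0,0.5,0,1,0,0,1,0,1,0,0,1,0]}}

```text
time: 16.48
tool_pos: [566.0, 188.6, 171.6]
tcp_rot: [3.142, 0.0, 0.253]
contact_force: [0.1, -0.4, -2.8]
grip_width: 11.8
```

Call:
{"name": "arm_command", "arguments": {"increments": [1,0,0,0.5,0,1,0,0,1,0,1,0,0,1,0]}}

```text
time: 16.85
tool_pos: [566.3, 188.6, 171.0]
tcp_rot: [3.141, -0.001, 0.253]
contact_force: [0.2, 0.0, -0.1]
grip_width: 11.9
```

Call:
{"name": "arm_command", "arguments": {"increments": [1,0,0,0.5,0,1,0,0,1,0,1,0,0,1,0]}}

```text
time: 17.23
tool_pos: [566.7, 188.5, 170.8]
tcp_rot: [3.141, -0.002, 0.252]
contact_force: [0.4, -0.5, 5.6]
grip_width: 11.7
```

Call:
{"name": "arm_command", "arguments": {"increments": [1,0,0,0.4,0,1,0,0,0.8,0,1,0,0,0.8,0]}}

```text
time: 17.6
tool_pos: [566.9, 188.5, 170.7]
tcp_rot: [3.141, -0.003, 0.252]
contact_force: [-0.2, -1.1, 9.3]
grip_width: 12.1
```

Call:
{"name": "arm_command", "arguments": {"increments": [1,0,0,0.4,0,1,0,0,0.8,0,1,0,0,0.8,0,1,0,0,0.8,0]}}

```text
time: 18.1
tool_pos: [566.9, 188.5, 170.6]
tcp_rot: [3.141, -0.004, 0.252]
contact_force: [-2.0, -2.0, 12.7]
grip_width: 12.1
```

```bash
sed -i 's/w5.png/w6.png/' inhand.py; python3 inhand.py
python3 - <<'E'
from h import *
im=imaging.capture("side");cv2.imwrite("pics/s6.png",cv2.resize(im[250:420,120:360],None,fx=3,fy=3,interpolation=cv2.INTER_CUBIC))
E
```

```text
18.1 [566.92620783 188.45532645 170.5761434 ] [ 3.14076102 -0.00380234  0.25248235] [-2.00732152 -1.9545572  12.72796075] 12.054195932455062
[[301.5, 140.9], [201.9, 167.9], [347.3, 168.3], [178.8, 212.3]]
-9 [565.15645146 188.07653148] [ 0.04  0.08 -0.09 -0.11] tool [-1.80825985 -0.07530884 -0.00693828] [ -0.3  59.3 -30.5  89.2]
-7 [565.12080558 187.84904225] [ 0.15  0.19 -0.28 -0.3 ] tool [-1.89960364  0.13606349 -0.00710981] [  0.1  58.9 -29.8  88.5]
-5 [565.08840163 187.6233937 ] [ 0.26  0.3  -0.46 -0.48] tool [-1.9873485   0.34646334 -0.00726848] [  0.4  58.5 -29.2  87.8]
```

View pics/s6.png

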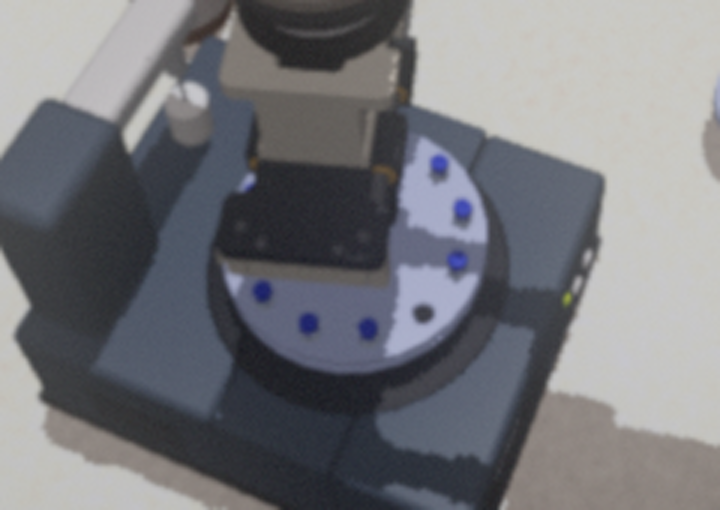

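It stopped stiffly at the predicted home height: TCP 170.6 against 171.0 estimated, under about 17 N, and level. I'll unload, then open.

Call:
{"name": "arm_command", "arguments": {"increments": [1,0,0,-1,0,1,0,0,-2,0,1,0,0,-2,0,0.85,0,0,-2,0,0.7,0,0,-2,0,0.55,0,0,-2,0,0.4,0,0,-2,0,0.3,0,0,-2,0,0.3,0,0,-2,0,0.3,0,0,-2,0]}}

```text
time: 19.45
tool_pos: [566.0, 188.6, 170.1]
tcp_rot: [3.142, 0.0, 0.253]
contact_force: [1.0, 0.2, 0.9]
grip_width: 63.6
```

Call:
{"name": "arm_command", "arguments": {"increments": [0.3,0,0,-5,0,0.3,0,0,-15,0,0.3,0,0,-30,0,0.3,0,0,-50,0,0.3,0,0,-70,0,0.3,0,0,-90,0,0.3,0,0,-105,0,0.3,0,0,-110,0,0.3,0,0,-110,0,0.3,0,0,-110,0]}}

```text
time: 20.7
tool_pos: [565.7, 188.5, 279.2]
tcp_rot: [3.142, 0.002, 0.252]
contact_force: [-0.7, 0.1, -0.9]
grip_width: 64.3
```

Run:
```python
from h import *
from scipy.optimize import least_squares
o=sensors.get_obs();print(o["time"],o["tool_pos"],o["tcp_rot"],o["contact_force"],o["grip_width"])
im=imaging.capture("wrist");cv2.imwrite("pics/w7.png",im);cm=cam("wrist",o)
u0,v0=proj(cm,[[565,188,162]])[0].astype(int)
hsv=cv2.cvtColor(im,cv2.COLOR_BGR2HSV);m=np.zeros(im.shape[:2],np.uint8);cv2.circle(m,(int(u0),int(v0)),88,255,-1);m[238:]=0
mb=m&cv2.inRange(hsv,(110,150,40),(130,255,255))
n,l,s,c=cv2.connectedComponentsWithStats(mb);c=c[1:][s[1:,4]>15];print(c.round(1).tolist())
for z in (162,165):
    P=unproj(cm,c,z)[:,:2];q=least_squares(lambda q:np.hypot(P[:,0]-q[0],P[:,1]-q[1])-q[2],[565,188,60]);print(z,q.x,abs(q.fun).max())
```

```text
20.7 [565.67548862 188.52584591 279.24125754] [3.14159010e+00 1.58355494e-03 2.52493007e-01] [-0.66512688  0.05439727 -0.94752659] 64.25123308990942
[[292.9, 131.4], [227.5, 149.2], [323.0, 149.6], [211.3, 179.2], [213.0, 211.6], [337.0, 212.2], [319.1, 235.9]]
162 [566.06499197 188.59008806  59.73911583] 1.1325341074651476
165 [566.72295489 188.7617357   59.15259841] 1.1214146818837065
```

View pics/w7.png

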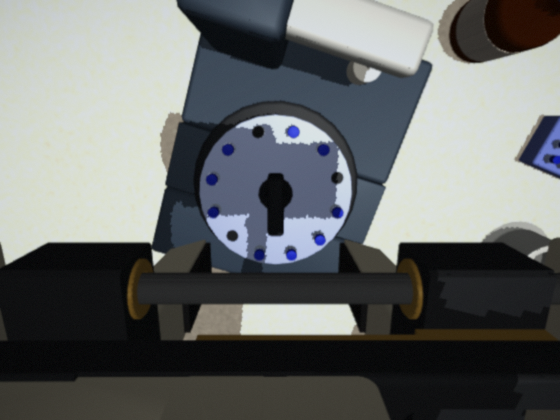

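Run:
```python
from h import *
from scipy.optimize import least_squares
o=sensors.get_obs();cm=cam("wrist",dict(tool_pos=np.array([565.675,188.526,279.24]),tcp_rot=np.array([3.14159,.00158,.2525])))
im=cv2.imread("pics/w7.png")
hsv=cv2.cvtColor(im,cv2.COLOR_BGR2HSV);m=np.zeros(im.shape[:2],np.uint8);cv2.circle(m,(275,195),78,255,-1);m[:,:205]=0
mb=m&cv2.inRange(hsv,(110,150,40),(130,255,255))
n,l,s,c=cv2.connectedComponentsWithStats(mb);k=s[:,4]>15;print(s[1:,4]);c=c[1:][k[1:]]
for z in (160,162,164,166):
    P=unproj(cm,c,z)[:,:2];q=least_squares(lambda q:np.hypot(P[:,0]-q[0],P[:,1]-q[1])-q[2],[565,188,60]);d=P-q.x[:2];print(z,q.x,q.fun.round(2),np.degrees(np.arctan2(d[:,1],d[:,0])).round(1))
```

```text
[ 96  98 100  96  90  87  90  87  83]
160 [564.73434163 187.91946063  60.72642979] [ 0.05 -0.01 -0.01  0.06 -0.14 -0.07  0.07  0.16 -0.1 ] [  -0.6   59.3  -30.9   89.4  119.1  -90.7 -120.6  179.3 -150.6]
162 [565.17877715 188.03751265  60.3315393 ] [ 0.05 -0.01 -0.01  0.06 -0.14 -0.07  0.07  0.16 -0.1 ] [  -0.6   59.3  -30.9   89.4  119.1  -90.7 -120.6  179.3 -150.6]
164 [565.62321268 188.15556466  59.93664882] [ 0.05 -0.01 -0.01  0.06 -0.14 -0.07  0.07  0.16 -0.1 ] [  -0.6   59.3  -30.9   89.4  119.1  -90.7 -120.6  179.3 -150.6]
166 [566.0676482  188.27361667  59.54175834] [ 0.05 -0.01 -0.01  0.06 -0.14 -0.07  0.07  0.16 -0.1 ] [  -0.6   59.3  -30.9   89.4  119.1  -90.7 -120.6  179.3 -150.6]
```

Call:
{"name": "arm_command", "arguments": {"increments": [1,0,0,5,0,1,0,0,20,0,1,0,0,35,0,1,0,0,50,0,1,0,0,60,0,1,0,0,66,0,1,0,0,70,0,1,0,0,70,0,1,0,0,70,0]}}

```text
time: 21.88
tool_pos: [566.2, 188.6, 210.5]
tcp_rot: [3.141, -0.001, 0.253]
contact_force: [-0.5, -0.1, 0.5]
grip_width: 0.2
```

Caps at z≈162, r 60.3, centre within 0.5 mm of the spindle: seated. I'll do one confirming press with shut fingers on the bar top, expecting contact at about 203.

Call:
{"name": "arm_command", "arguments": {"increments": [1,0,0,1,0,1,0,0,2,0,1,0,0,3,0,1,0,0,4,0,1,0,0,5,0,1,0,0,6,0,1,0,0,6.5,0,1,0,0,7,0,1,0,0,7.5,0,1,0,0,8,0,1,0,0,8,0]}}

```text
time: 23.25
tool_pos: [566.0, 188.6, 202.0]
tcp_rot: [3.142, 0.0, 0.253]
contact_force: [-1.0, -0.5, 0.4]
grip_width: 0.9
```

Call:
{"name": "arm_command", "arguments": {"increments": [1,0,0,0.5,0,1,0,0,1,0,1,0,0,1.5,0,1,0,0,1.5,0]}}

```text
time: 23.75
tool_pos: [566.0, 188.6, 200.5]
tcp_rot: [3.142, 0.0, 0.252]
contact_force: [0.6, -0.2, 0.3]
grip_width: 0.7
```

Call:
{"name": "arm_command", "arguments": {"increments": [1,0,0,0.5,0,1,0,0,1,0,1,0,0,1.5,0,1,0,0,1.5,0]}}

```text
time: 24.25
tool_pos: [566.0, 188.6, 199.0]
tcp_rot: [3.142, 0.0, 0.253]
contact_force: [1.0, 0.0, 0.6]
grip_width: 0.6
```

No contact where expected, so I'll look before going on.

Run:
```python
from h import *
o=sensors.get_obs();print(o["tool_pos"],o["contact_force"],o["moment"],o["tau"])
w=imaging.capture("wrist");s=imaging.capture("side");cv2.imwrite("pics/w8.png",w);cv2.imwrite("pics/s8.png",s)
a=cv2.resize(w[140:300,190:360],(400,376));b=cv2.resize(s[280:380,185:291],(400,376),interpolation=cv2.INTER_CUBIC)
cv2.imwrite("pics/c8.png",np.hstack([a,b]))
print(proj(cam("side"),[[565,188,203],[565,188,188],[565,188,162],[566,188.6,199]]),proj(cam("wrist",o),[o["tool_pos"]]))
```

```text
[565.97016269 188.61053814 199.03814016] [1.03849291 0.01206607 0.591007  ] [ 0.00575298 -0.02299369 -0.00486605] [ 1.43406369e-04 -5.07051015e+01 -2.53717411e+01  3.99218069e-02
 -8.46845750e-02  2.94938764e-05]
[[236.10072778 311.9587878 ]
 [236.64894861 316.6492008 ]
 [237.56095762 324.43912044]
 [235.52205565 313.35014519]] [[274.77934147 239.25411083]]
```

View pics/c8.png

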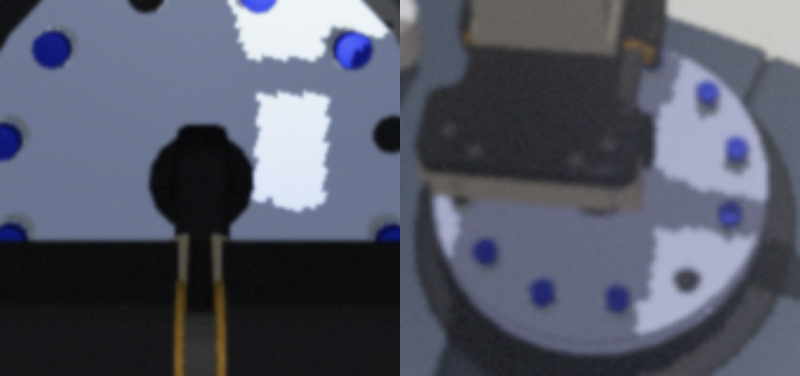

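Call:
{"name": "arm_command", "arguments": {"increments": [1,0,0,0.5,0,1,0,0,1,0,1,0,0,1.5,0,1,0,0,2,0,1,0,0,2,0]}}

```text
time: 24.98
tool_pos: [566.0, 188.6, 197.0]
tcp_rot: [3.141, 0.0, 0.253]
contact_force: [-0.6, 0.1, 0.1]
grip_width: 0.3
```

Run:
```python
from h import *
cm=cam("wrist",dict(tool_pos=np.array([565.675,188.526,279.24]),tcp_rot=np.array([3.14159,.00158,.2525])))
a=np.radians(14.3);u=np.array([np.cos(a),np.sin(a)]);v=np.array([-u[1],u[0]]);c=np.array([565.1,188])
for z in(173,188,195,203):
    print(z,[proj(cm,[[*(c+s*25*u+t*7*v),z]])[0].round(1).tolist() for s in(1,-1) for t in(1,-1)])
g=cv2.cvtColor(cv2.imread("pics/w7.png"),cv2.COLOR_BGR2GRAY)
print("row width dark",[(r,np.where(g[r,250:300]<45)[0][[0,-1]]+250) for r in range(168,242,4) if (g[r,250:300]<45).any()])
print("col",g[166:242:2,276])
```

```text
173 [[267.2, 170.9], [283.2, 171.0], [267.4, 225.2], [282.7, 225.3]]
188 [[266.8, 173.7], [283.6, 173.7], [267.0, 230.5], [283.1, 230.6]]
195 [[266.6, 175.1], [283.8, 175.1], [266.8, 233.2], [283.3, 233.2]]
203 [[266.4, 176.7], [284.1, 176.8], [266.6, 236.4], [283.5, 236.4]]
row width dark [(176, array([268, 282])), (180, array([266, 284])), (184, array([262, 288])), (188, array([260, 291])), (192, array([259, 291])), (196, array([259, 291])), (200, array([261, 290])), (204, array([263, 287])), (208, array([267, 283])), (212, array([268, 283])), (216, array([268, 283])), (220, array([268, 282])), (224, array([268, 282])), (228, array([268, 282])), (232, array([268, 282]))]
col [103 101 101  79   7   5   9   8  15  14  14  13  14  12  12  12  14  12
  13  10  13  12  15  11  13  12  12  13  13   9  11  11  12  11  25 138
 199 199]
```

Call:
{"name": "arm_command", "arguments": {"increments": [1,0,0,0.6,0,1,0,0,1.2,0,1,0,0,1.8,0,1,0,0,2.4,0,1,0,0,2.8,0,1,0,0,2.8,0]}}

```text
time: 25.72
tool_pos: [566.0, 188.6, 194.2]
tcp_rot: [3.141, 0.0, 0.253]
contact_force: [-0.1, 0.3, 0.0]
grip_width: 0.1
```

Call:
{"name": "arm_command", "arguments": {"increments": [1,0,0,0.5,0,1,0,0,1,0,1,0,0,1.5,0,1,0,0,2,0,1,0,0,2.5,0,1,0,0,2.5,0]}}

```text
time: 26.48
tool_pos: [566.0, 188.6, 191.7]
tcp_rot: [3.142, 0.0, 0.253]
contact_force: [0.5, -0.2, -0.2]
grip_width: 0.5
```

Run:
```python
from h import *
from scipy.optimize import least_squares
o=sensors.get_obs()
now=imaging.capture("wrist");cv2.imwrite("pics/w9.png",now)
ob=[("w8",dict(tool_pos=np.array([565.97,188.61,199.04]),tcp_rot=np.array([3.1415,0,.2525]))),("w9",o)]
for n,oo in ob:
    cm=cam("wrist",oo);im=cv2.imread(f"pics/{n}.png")
    u,v=proj(cm,[[565,188,162]])[0]
    hsv=cv2.cvtColor(im,cv2.COLOR_BGR2HSV);m=np.zeros(im.shape[:2],np.uint8);cv2.circle(m,(int(u),int(v)),110,255,-1);m[238:]=0
    mb=m&cv2.inRange(hsv,(110,150,40),(130,255,255))
    k,l,s,c=cv2.connectedComponentsWithStats(mb);q=(s[:,4]>40)&(s[:,1]+s[:,3]<236);c=c[1:][q[1:]];print(n,c.round(1).tolist())
    f=lambda q:(lambda P:np.hypot(P[:,0]-q[0],P[:,1]-q[1])-60.4)(unproj(cm,c,q[2]))
    r=least_squares(f,[565,188,162]);print(r.x,r.fun.round(2))
g=cv2.cvtColor(now,cv2.COLOR_BGR2GRAY);cv2.imwrite("pics/c9.png",np.clip(cv2.resize(now[150:330,200:350],(500,600),interpolation=cv2.INTER_CUBIC).astype(float)*3+10,0,255).astype(np.uint8))
```

```text
w8 [[299.2, 136.7], [211.5, 160.6], [339.5, 160.9], [190.7, 199.9]]
[565.16995639 187.99225569 160.95450731] [ 0.03 -0.03 -0.02  0.02]
w9 [[300.0, 137.5], [209.6, 162.0], [341.5, 162.3], [188.1, 202.3]]
[565.14150186 187.95370954 161.1374402 ] [ 0.01 -0.01 -0.01  0.01]
```

View pics/c9.png

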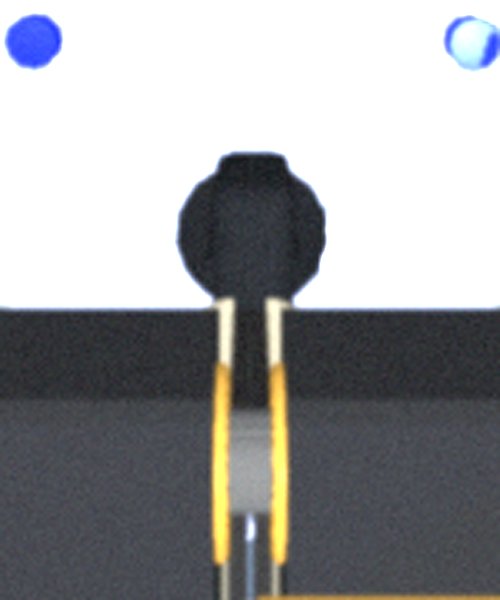

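The caps read z≈161 to 161.6 (home is 162; stuck short would be at least 165), the centre is on the spindle, and nothing has moved. The picture shows the shut finger plates straddling the bar with only the pads meeting, which explains why there was no contact. I'll retreat and hand in.

Call:
{"name": "arm_command", "arguments": {"increments": [1,0,0,-5,0,1,0,0,-15,0,1,0,0,-30,0,1,0,0,-50,0,1,0,0,-75,0,1,0,0,-90,0,1,0,0,-90,0,1,0,0,-90,0]}}

```text
time: 27.52
tool_pos: [565.6, 188.5, 280.9]
tcp_rot: [3.142, 0.002, 0.253]
contact_force: [-0.0, -0.7, -0.1]
grip_width: 0.3
```

Run:
```python
from h import *
from scipy.optimize import least_squares
o=sensors.get_obs();cm=cam("wrist",o);im=imaging.capture("wrist");cv2.imwrite("pics/w10.png",im)
u,v=proj(cm,[[565,188,162]])[0]
hsv=cv2.cvtColor(im,cv2.COLOR_BGR2HSV);m=np.zeros(im.shape[:2],np.uint8);cv2.circle(m,(int(u),int(v)),80,255,-1);m[237:]=0
k,l,s,c=cv2.connectedComponentsWithStats(m&cv2.inRange(hsv,(110,150,40),(130,255,255)));q=(s[:,4]>40)&(s[:,1]+s[:,3]<236);c=c[1:][q[1:]]
r=least_squares(lambda q:(lambda P:np.hypot(P[:,0]-q[0],P[:,1]-q[1])-60.4)(unproj(cm,c,q[2])),[565,188,162]);print(o["tool_pos"],o["contact_force"],r.x,r.fun.round(2))
if abs(r.x[2]-161.5)<1.5 and abs(r.x[0]-565)<1.5: print(ticket.close_job())
```

```text
[565.62005009 188.51222639 280.90745456] [-0.03877947 -0.65062671 -0.11513585] [565.15529255 187.95092429 161.66220777] [ 0.   -0.05  0.05 -0.    0.04 -0.04]
the job is handed in; nothing more can be done
None
```

I fitted the middle-sized carousel to the changer's spindle, let go of it and handed the job in at about 27.6 s. I lifted it by its bar and carried it over level. I turned it about 16° in the air to match the dogs and lowered it until the slots went over them without resting on them. Then I pressed it until it stopped firmly, at about 17 N of contact.

- **Seating:** the last wrist view put the cap tops at z 161.7 mm, where fully home is 162 and stuck short would be 165 or more. The centre was within about 0.5 mm of the measured spindle axis. The arm was clear, with no contact force beyond noise.
- **Check that failed:** I tried a second press with shut fingers on top of the bar. It met no contact down to 191.7 mm, although the bar top should be at about 203 mm. From the picture, the shut fingers seem to straddle the bar, so this press confirmed nothing. The carousel did not move while I tried it.
- **Calibration disagreement:** the wrist and top cameras differed by about 2 mm. I took both the carousel and the spindle from the wrist camera so that its error cancels.
- **Not checked:** I did not measure the rack, jar and bottle again at the end. The arm's path stayed clear of them.

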